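# Turn the raised leaf of a sign-sample book

### The job

The stiff-hinged sample book on the sign-shop bench has one rigid leaf left standing ajar. Push that leaf with the fingertips up and over the spine, then gently press it down until it lies fully flat on the other side, without pinching it, taking hold of it, or letting it slam. Leave the leaf lying beneath it and the things around the book as they are, and finish clear of everything.

Things in the scene. Friction and masses are not known exactly. Their poses are not given: they have to be found in the camera images.
- book: Sample book screwed to the bench, never moves: black base 170 (x, along the spine) x 350 (y) x 8 mm. Origin on the bench under the spine's middle; x runs along the spine (away from the robot at yaw 0), y from the raised leaf's start side (-y) to the side where it must end (+y), z up. Spine end posts at x = +-81 mm, 34 mm high. On +y lies a fixed leaf already turned, top 18 mm up.
- spine (a point): Middle of the 8 mm steel spine rod, 24 mm above the bench: a point on the hinge axis of the raised leaf, which runs along the book's x axis.
- leaf (a joint): Angle of the raised leaf about the spine: 0 = flat on the book's -y side, 1.57 = upright, 3.14 (its stop) = flat on the +y side. Starts between 0.45 and 1.0. The hinge is stiff (0.22 N m of friction, no spring): the leaf stays at any angle it is left at; 1 to 2.5 N at the free edge turns it. Its face (up at 0) bears a white disc; its plain dark back, under it at 0, is the side to push.
- leaf_edge (a point): Middle of the raised leaf's free edge, mid-thickness, 160 mm from the hinge axis. Leaf: aluminium sheet 150 mm wide (along the spine), from 14 to 160 mm from the axis, 4 mm thick, with a 2 mm sheet 134 x 130 mm on each side (8 mm in all; sheets end 7 mm short of the free edge), 0.12 kg. Flat on either side, its mid-plane is 24 mm and its top 28 mm above the bench.
- low (a joint): Angle of the lower leaf, which lies flat (0) beneath the raised one on the -y side; same size and stiffness, hinge axis 14 mm above the bench, top 18 mm above the bench (a 1 mm white disc on it adds to that). Must stay at 0.
- low_edge (a point): Middle of the lower leaf's free edge, 160 mm from the spine, 14 mm above the bench.
- jar_mid (a point): Bystander: clear jar with white cap, 60 mm across, 85 mm high, standing beyond the +x end of the book; point half-way up.
- tape_mid (a point): Bystander: brown roll of tape lying flat, 84 mm across, 24 mm high, beyond the +x end of the book; point at its centre.
- blank_mid (a point): Bystander: round dark wooden sign blank, 100 mm across, 16 mm thick, lying on the bench past the +y edge of the book; point at its centre.

How it is judged (in metres and radians):
On the way:
1. the raised leaf is pushed up past upright (value of joint leaf above 1.65 rad).
At the end, for the whole second after the job is handed in: The leaf lies flat on the +y side (within 0.08 rad, 4.7 degrees, of its stop) and still, the lower leaf lies flat on its own side (within 0.1 rad), and jar, tape and sign blank are within 20 mm of where they started (value of joint leaf above 3.06 rad and velocity of joint leaf between -0.05 and 0.05 rad/s and value of joint low below 0.1 rad and distance of each of jar_mid, tape_mid, blank_mid from where it was at the start of the episode below 0.02 m); the robot touches nothing.
It fails at once if the leaf is pinched: the fingers press on both its sides at once (over 2 N each) (contact force between the fingers and leaf_c1 above 2 N and contact force between the fingers and leaf_c2 above 2 N).
It fails at once if the leaf is flung or slammed (over 4 rad/s) (velocity of joint leaf above 4 rad/s).
It fails at once if the lower leaf is lifted (over 0.2 rad) (value of joint low above 0.2 rad).
It fails at once if a bystander is pushed or lifted (over 30 mm) (distance of any of jar_mid, tape_mid, blank_mid from where it was at the start of the episode above 0.03 m).
It also fails if it takes over 42 s, if anything falls off the work surface, if the arm or the gripper's body presses on something with over 40 N, if the wrist force passes 120 N, or if a joint passes its speed limit or range.

### The arm

A 6-joint arm with a two-finger parallel gripper is mounted at the origin on the work surface. World frame = base frame: x ahead of the robot, y to its left, z up, the work surface at z = 0. Lengths are in m, angles in degrees, forces in N, time in s.
With the tool pointing down it reaches from about 0.4 to 0.825 m from the base axis. Payload 7 kg.
Tool frame: the origin (TCP) lies midway between the tips of the shut fingers; the grasp point (between the pads) lies 19 mm behind it; z points along the fingers, y is the line along which they close (so a half turn about z gives the same grasp; the last joint's range is limited). The gripper opens to 88 mm and grips with 3 to 60 N. Pads are 19 mm wide; open, the fingers measure 130 mm over their backs; the gripper's body (78 mm by 193 mm) begins 47 mm behind the grasp point.
Start: joints at [16.507, 20.546, 0.682, 0, -70.136, -16.507], TCP at [0.675, -0, 0.205] pointing down, gripper open.
Joint ranges: [-176.03, 176.03], [-82.01, 121.73], [-58.28, 71.71], [-173.87, 95.51], [-174.79, -0.11], [-173.66, 173.66]. Speed limits (degrees/s): [136.94, 136.94, 172.46, 180, 180, 180].

### API

Orientations are given as [roll, pitch, yaw] about the fixed x, y, z axes, in that order (R = Rz(yaw) Ry(pitch) Rx(roll)).
In Python, from plant import telemetry, viewer, workorder gives the robot as it stands. The module is installed in compiled form; this text tells all that it offers.
- The arm moves only by the tool carry_out, never from a script. Its argument "rows" is a list of rows, each a list of 6 numbers: the shift along the tool's x, y, z in m, then the turn, a rotation vector about the tool's x, y, z in rad. In form: [[tx, ty, tz, ax, ay, az], ...]. A call has 1 to 8 rows; each row is the pose to reach, as a shift and turn from the pose commanded when the call began, along the tool's axes at that moment; what a row does not reach only later rows make up. A row lasts 1/8 s, in which the tool goes at most 62.5 mm and 10.7 degrees, less where a joint would pass 70% of its speed; a pose out of reach is approached as far as the arm can. A call with a gripper value outside its range is refused whole. "grip" is the gripper's target within -1 to 1 (fully open at 1, half-way at 0, shut at -1), set as the call begins (left out, the last holds). The fingers move at their own pace and stop on an object; the grip force is fixed at half the most. Time passes only in rows, so rows that repeat a pose let the fingers close. It gives the time, the measured TCP pose, the force, the opening and the grip force at its end, in the units of the state.
- telemetry.get_obs(): the state, without advancing time (a new reading comes with each control period).
- viewer.snapshot(name): name is "scene" or "side" or "wrist"; returns the picture (480x640x3 uint8, red, green, blue); there is no depth.
- viewer.camera_info(name): a dict with "intrinsics" (3x3 intrinsics, pixels), "k1" (the pictures are not rectified: a ray, as slopes to the right and down, at radius r is drawn at 1 + k1 r^2 times it, then the intrinsics apply), "extrinsics" (4x4, takes a point from camera to world coordinates); the wrist camera has in their place "tool_from_camera" (4x4, takes a point from camera to tool coordinates, whose origin is the TCP and whose axes are the flange's). Camera axes: x right, y down, z forward; pixel columns grow to the right and rows downward; lengths in m; the calibration is good to about 2 mm. A picture is of the moment at which its call begins: read the wrist's pose just before it. camera_info takes no time and is no camera call.
- workorder.close_job(): hands the job in; it is judged then, once.
The state is a dict: "clock": time; "joint_pos": joint angles; "qvel": joint speeds; "tau": joint torques, N m; "tool_pos": TCP position; "orientation": TCP orientation; "force": force on the tool from outside, world axes, zero at the start; "moment": the same for the moment, N m; "opening": finger opening in m; "gripper_force": force on a finger pad.
Only numpy, scipy, OpenCV 4.12 (cv2) and the standard library are available. Lean on these libraries where they do the work, as an engineer would, in place of code of your own. Each camera call takes 0.05 s, during which the arm holds its last target. There are 200 camera calls.

## Working session

There is one attempt and no reset: what is moved stays moved. The work goes in short steps, Python scripts to look and compute and a tool call to move; the robot and the scene stay as the last step left them, time stands still between calls to the robot, and variables do not carry over. Pictures are saved under pics/ and viewed, at most 10 in all, crops included, and the job is handed in when it is done.

Besides the shell and the picture viewer there is one more tool, called after ">>>" in YAML: its name, and indented under it one key for each argument. carry_out: Moves the arm, as the interface text tells. Its arguments: {"type":"object","properties":{"rows":{"type":"array"},"grip":{"type":"number"}},"required":["rows"]}

```bash
mkdir -p pics; python3 - <<'E'
from plant import telemetry, viewer
import cv2,numpy as np
o=telemetry.get_obs();print(o['clock'],o['tool_pos'],o['orientation'],o['opening'])
ims=[]
for n in ['scene','side','wrist']:
    im=viewer.snapshot(n)[:,:,::-1];cv2.imwrite(f'pics/{n}0.png',im)
    print(n,{k:np.round(v,4).tolist() for k,v in viewer.camera_info(n).items()})
E
```

```text
0.0 [ 6.74476373e-01 -2.13921823e-05  2.03805341e-01] [ 1.79905196e+02 -8.02775568e-03 -9.00057123e+01] 0.08755832060289401
scene {'intrinsics': [[527.2634, 0.0, 314.2191], [0.0, 527.2634, 235.8645], [0.0, 0.0, 1.0]], 'k1': -0.0576, 'extrinsics': [[-0.3723, 0.5997, -0.7084, 1.2078], [0.9281, 0.2497, -0.2764, 0.3125], [0.0111, -0.7603, -0.6495, 0.5783], [0.0, 0.0, 0.0, 1.0]]}
side {'intrinsics': [[537.5432, 0.0, 317.7148], [0.0, 537.5432, 245.0212], [0.0, 0.0, 1.0]], 'k1': -0.1529, 'extrinsics': [[-0.7628, -0.3987, 0.5091, 0.0987], [-0.6466, 0.4617, -0.6072, 0.705], [0.0071, -0.7924, -0.61, 0.7185], [0.0, 0.0, 0.0, 1.0]]}
wrist {'intrinsics': [[410.1373, 0.0, 317.6954], [0.0, 410.1373, 244.7919], [0.0, 0.0, 1.0]], 'k1': 0.0056, 'tool_from_camera': [[-0.0013, -0.9531, -0.3027, 0.0817], [1.0, -0.0011, -0.0007, -0.0001], [0.0004, -0.3027, 0.9531, -0.1803], [0.0, 0.0, 0.0, 1.0]]}
```

View pics/scene0.png

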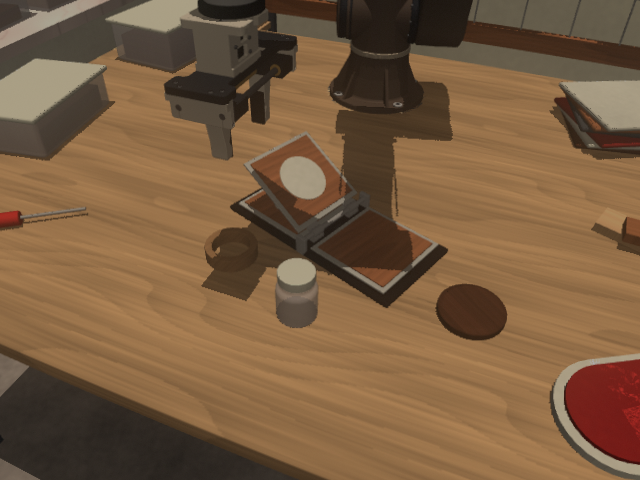

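View pics/side0.png

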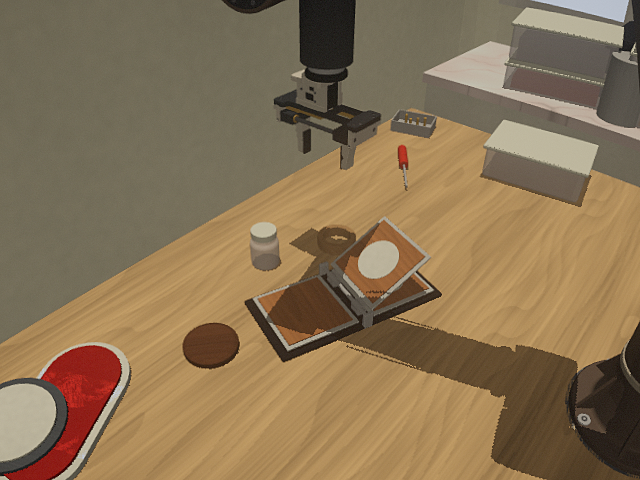

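The scene view shows the book with base corners at about (232,208), (387,300) and (447,250), and the raised leaf's free-edge corners at (247,166) and (307,134). In the side view, the base corners are about (247,303), (286,360) and (441,294), and the free edge runs (385,218) to (429,260).

```bash
cat > h.py <<'E'
from plant import viewer
import numpy as np, cv2
def ray(n,p,T=None):
    c=viewer.camera_info(n)
    K=np.array(c['intrinsics']);E=np.array(c['extrinsics']) if T is None else T
    d=np.array([(p[0]-K[0,2])/K[0,0],(p[1]-K[1,2])/K[1,1]])
    u=d.copy()
    for _ in range(20): u=d/(1+c['k1']*(u@u))
    v=E[:3,:3]@np.array([*u,1.]);return E[:3,3],v/np.linalg.norm(v)
def plane(n,p,z,T=None):
    o,v=ray(n,p,T);return o+v*(z-o[2])/v[2]
def tri(a,b):
    A=0;B=0
    for o,v in (a,b):
        M=np.eye(3)-np.outer(v,v);A=A+M;B=B+M@o
    return np.linalg.solve(A,B)
E
python3 - <<'E'
from h import *
np.set_printoptions(precision=4,suppress=True)
for l,s,t in [('+x-y',(232,208),None),('+x+y',(387,300),(247,303)),('-x+y',(447,250),(286,360)),('-x-y',None,(441,294))]:
    print(l,s and plane('scene',s,.008),t and plane('side',t,.008))
print('edge+x',tri(ray('scene',(247,166)),ray('side',(385,218))))
print('edge-x',tri(ray('scene',(307,134)),ray('side',(429,260))))
print('jar',plane('scene',(297,312),0),plane('side',(265,262),0.0),'tape',plane('scene',(231,243),.024),plane('side',(336,238),.024),'blank',plane('scene',(472,309),.016))
E
```

```text
+x-y [ 0.5712 -0.0931  0.008 ] None
+x+y [0.6789 0.2219 0.008 ] [0.6764 0.224  0.008 ]
-x+y [0.5355 0.2825 0.008 ] [0.5247 0.2783 0.008 ]
-x-y None [ 0.4071 -0.0401  0.008 ]
edge+x [ 0.5659 -0.06    0.1036]
edge-x [ 0.4301 -0.0079  0.1015]
jar [0.7438 0.1065 0.    ] [0.7443 0.1071 0.    ] tape [ 0.6703 -0.0392  0.024 ] [ 0.6644 -0.031   0.024 ] blank [0.657  0.3409 0.016 ]
```

```bash
cat > plan.py <<'E'
import numpy as np, json, os, sys
from scipy.spatial.transform import Rotation as R, Slerp
yaw=np.radians(-20.5); O=np.array([.5445,.0925,0]); r3=np.round
ex=np.array([np.cos(yaw),np.sin(yaw),0]);ey=np.array([-np.sin(yaw),np.cos(yaw),0]);ez=np.array([0,0,1.])
def pose(y,z,t,bx=0):
    t=np.radians(t);Z=np.sin(t)*ey-np.cos(t)*ez;X=-np.cos(t)*ey-np.sin(t)*ez
    return O+bx*ex+y*ey+z*ez, R.from_matrix(np.c_[X,np.cross(Z,X),Z])
def load():
    if os.path.exists('cmd.json'):
        d=json.load(open('cmd.json'));return np.array(d['p']),R.from_quat(d['q'])
    return np.array([.675,0,.205]),R.from_euler('xyz',[180,0,-90],degrees=True)
def rows(poses,save=True):
    """poses after the current one; prints calls of <=8 rows"""
    p0,q0=load()
    for i in range(0,len(poses),8):
        out=[]
        for p,q in poses[i:i+8]:
            out.append([*r3(q0.inv().apply(p-p0),3),*r3((q0.inv()*q).as_rotvec(),3)])
        print(json.dumps(out)); a=np.array(out[-1])
        p0,q0=p0+q0.apply(a[:3]),q0*R.from_rotvec(a[3:])
    if save: json.dump(dict(p=list(p0),q=list(q0.as_quat())),open('cmd.json','w'))
def line(b,n,a=None):
    p0,q0=a or load();s=Slerp([0,1],R.concatenate([q0,b[1]]))
    return [(p0+(b[0]-p0)*k/n,s(k/n)) for k in range(1,n+1)]
def side(th,t,s,gap=0):   # finger side under the free edge, TCP pose
    th,tr=np.radians(th),np.radians(t)
    C=np.array([-.16*np.cos(th),.024+.16*np.sin(th)])-(.002+gap)*np.array([np.sin(th),np.cos(th)])
    T=C+s*np.array([np.sin(tr),-np.cos(tr)])+.0095*np.array([-np.cos(tr),-np.sin(tr)])
    return pose(*T,t)
def tip(th,r,h=.004):
    th=np.radians(th);P=np.array([-r*np.cos(th),.024+r*np.sin(th)])-h*np.array([np.sin(th),np.cos(th)])
    return pose(P[0]-.0095,P[1],0)
E
python3 -c "
from plan import *
a=pose(-.23,.16,42);b=side(30,42,.025,.015)
rows(line(a,8)+line(b,6,a)); print(a[0],b[0])"
```

```text
[[0.015, 0.026, 0.006, 0.016, -0.091, 0.043], [0.031, 0.053, 0.011, 0.033, -0.181, 0.085], [0.046, 0.079, 0.017, 0.049, -0.272, 0.128], [0.061, 0.106, 0.023, 0.066, -0.363, 0.171], [0.077, 0.132, 0.028, 0.082, -0.453, 0.213], [0.092, 0.158, 0.034, 0.098, -0.544, 0.256], [0.108, 0.185, 0.039, 0.115, -0.634, 0.299], [0.123, 0.211, 0.045, 0.131, -0.725, 0.342]]
[[-0.001, 0.0, 0.022, -0.0, -0.0, -0.0], [-0.002, 0.0, 0.044, -0.0, -0.0, -0.0], [-0.002, 0.0, 0.067, -0.0, -0.0, -0.0], [-0.003, 0.0, 0.089, -0.0, -0.0, -0.0], [-0.004, 0.0, 0.111, -0.0, -0.0, -0.0], [-0.005, 0.0, 0.133, -0.0, -0.0, -0.0]]
[ 0.4639523 -0.1229346  0.16     ] [ 0.49638302 -0.03619471  0.06434221]
```

>>> carry_out:
  rows:
    - [0.015,0.026,0.006,0.016,-0.091,0.043]
    - [0.031,0.053,0.011,0.033,-0.181,0.085]
    - [0.046,0.079,0.017,0.049,-0.272,0.128]
    - [0.061,0.106,0.023,0.066,-0.363,0.171]
    - [0.077,0.132,0.028,0.082,-0.453,0.213]
    - [0.092,0.158,0.034,0.098,-0.544,0.256]
    - [0.108,0.185,0.039,0.115,-0.634,0.299]
    - [0.123,0.211,0.045,0.131,-0.725,0.342]
  grip: -1

```text
clock: 1.15
tool_pos: [0.4635, -0.1236, 0.1601]
orientation: [-179.9, 42.2, -110.6]
force: [-0.2, -0.2, -0.2]
opening: 0.0131
gripper_force: 0.0
```

```bash
python3 - <<'E'
from plant import telemetry, viewer
import cv2
o=telemetry.get_obs();print(o['clock'],o['tool_pos'],o['orientation'],o['opening'],o['force'],o['joint_pos'])
cv2.imwrite('pics/scene1.png',viewer.snapshot('scene')[:,:,::-1]);cv2.imwrite('pics/wrist1.png',viewer.snapshot('wrist')[:,:,::-1])
E
```

```text
1.15 [ 0.46345957 -0.12355679  0.16013211] [-179.92782333   42.15656901 -110.5573328 ] 0.013072607611216485 [-0.18430637 -0.21010925 -0.20561157] [-29.9671083   14.51478197 -12.11843553 -42.9588854  -76.38849824
  24.89969626]
```

View pics/wrist1.png

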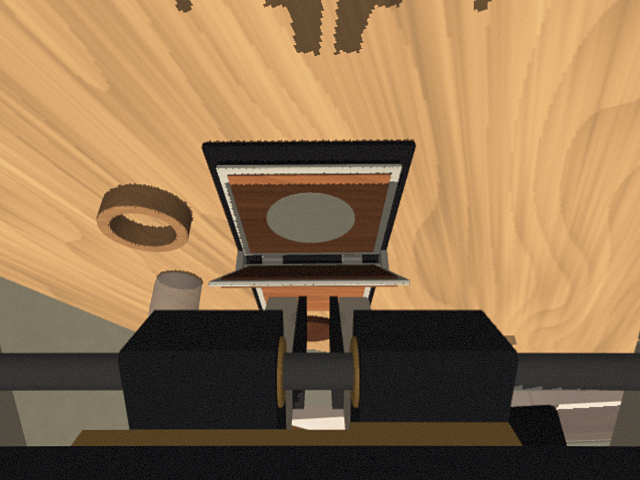

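View pics/scene1.png

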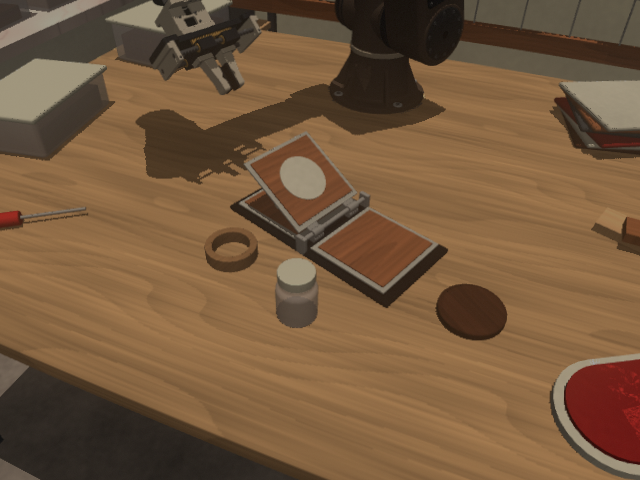

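The wrist view shows the leaf nearly edge-on, with its free edge level from (210,283) to (408,283), so it is square to and centred on the fingers at column 318. The scene view shows nothing has moved and the path under the leaf is clear.

>>> carry_out:
  rows:
    - [-0.001,0,0.022,0,0,0]
    - [-0.002,0,0.044,0,0,0]
    - [-0.002,0,0.067,0,0,0]
    - [-0.003,0,0.089,0,0,0]
    - [-0.004,0,0.111,0,0,0]
    - [-0.005,0,0.133,0,0,0]
    - [-0.005,0,0.133,0,0,0]

```text
clock: 2.12
tool_pos: [0.4959, -0.0349, 0.0633]
orientation: [179.8, 42.0, -110.6]
force: [-0.2, 0.1, 0.5]
opening: 0.0002
gripper_force: 0.0
```

```bash
python3 - <<'E'
from plant import telemetry, viewer
import cv2,numpy as np
o=telemetry.get_obs();print(o['clock'],o['tool_pos'],o['opening'],o['force'])
a=viewer.snapshot('scene')[90:290,180:430,::-1];b=viewer.snapshot('side')[180:380,230:480,::-1]
cv2.imwrite('pics/c2.png',cv2.resize(np.hstack([a,b]),(800,320)))
from plan import *
A=[side(t,k,.025) for t,k in zip(np.linspace(31,62,9),np.linspace(40,15,9))]
p=line(A[0],3)+A[1:]
p+=[side(t,k,.025) for t,k in zip(np.linspace(62,88,8)[1:],np.linspace(15,0,8)[1:])]
rows(p)
E
```

```text
2.125 [ 0.49593461 -0.03493453  0.0633262 ] 0.0002179576992788573 [-0.22548555  0.06952446  0.48158871]
[[-0.005, 0.0, -0.002, -0.0, 0.012, -0.0], [-0.011, 0.0, -0.004, -0.0, 0.023, -0.0], [-0.016, 0.0, -0.006, -0.0, 0.035, -0.0], [-0.025, 0.0, -0.009, -0.0, 0.089, -0.0], [-0.034, 0.0, -0.012, -0.0, 0.144, -0.0], [-0.044, 0.0, -0.014, -0.0, 0.198, -0.0], [-0.053, 0.0, -0.016, -0.0, 0.253, -0.0], [-0.063, 0.0, -0.017, 0.0, 0.308, -0.0]]
[[-0.009, 0.0, -0.003, 0.0, 0.054, -0.0], [-0.018, 0.0, -0.006, 0.0, 0.109, -0.0], [-0.028, 0.0, -0.008, 0.0, 0.163, -0.0], [-0.037, 0.0, -0.009, 0.0, 0.201, -0.0], [-0.047, 0.0, -0.009, 0.0, 0.238, -0.0], [-0.056, 0.0, -0.009, 0.0, 0.275, -0.0], [-0.066, 0.0, -0.008, 0.0, 0.313, -0.0], [-0.075, 0.0, -0.006, 0.0, 0.35, -0.0]]
[[-0.01, 0.0, -0.001, 0.0, 0.038, -0.0], [-0.019, 0.0, -0.002, 0.0, 0.075, -0.0]]
```

View pics/c2.png

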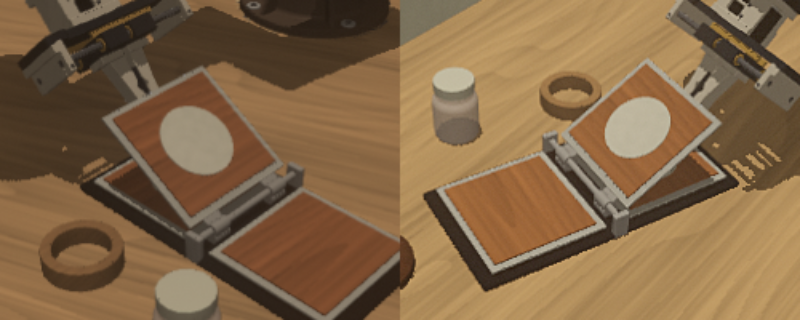

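In both crops the fingertips sit beneath the leaf at the middle of its free edge, scene crop (145,90) and side crop (700,90), without touching anything. Pushing up now.

>>> carry_out:
  rows:
    - [-0.005,0,-0.002,0,0.012,0]
    - [-0.011,0,-0.004,0,0.023,0]
    - [-0.016,0,-0.006,0,0.035,0]
    - [-0.025,0,-0.009,0,0.089,0]
    - [-0.034,0,-0.012,0,0.144,0]
    - [-0.044,0,-0.014,0,0.198,0]
    - [-0.053,0,-0.016,0,0.253,0]
    - [-0.063,0,-0.017,0,0.308,0]

```text
clock: 3.22
tool_pos: [0.5091, -0.003, 0.1201]
orientation: [-179.9, 24.2, -110.5]
force: [-0.9, -1.5, -0.9]
opening: 0.0005
gripper_force: 0.8
```

>>> carry_out:
  rows:
    - [-0.009,0,-0.003,0,0.054,0]
    - [-0.018,0,-0.006,0,0.109,0]
    - [-0.028,0,-0.008,0,0.163,0]
    - [-0.037,0,-0.009,0,0.201,0]
    - [-0.047,0,-0.009,0,0.238,0]
    - [-0.056,0,-0.009,0,0.275,0]
    - [-0.066,0,-0.008,0,0.313,0]
    - [-0.075,0,-0.006,0,0.35,0]

```text
clock: 4.22
tool_pos: [0.532, 0.059, 0.1565]
orientation: [-179.9, 4.2, -110.5]
force: [-0.5, -1.8, 2.6]
opening: 0.0006
gripper_force: 1.1
```

>>> carry_out:
  rows:
    - [-0.01,0,-0.001,0,0.038,0]
    - [-0.019,0,-0.002,0,0.075,0]

```text
clock: 4.47
tool_pos: [0.5385, 0.0766, 0.1598]
orientation: [-179.9, -0.1, -110.5]
force: [-0.3, -1.2, 0.3]
opening: 0.0003
gripper_force: 0.6
```

```bash
python3 - <<'E'
from plant import telemetry, viewer
import cv2,numpy as np
a=viewer.snapshot('scene')[90:290,180:430,::-1];b=viewer.snapshot('side')[180:380,230:480,::-1]
cv2.imwrite('pics/c3.png',cv2.resize(np.hstack([a,b]),(800,320)))
from plan import *
print(load()[0])
rows(line(tip(90,.135),2)+[tip(t,.135) for t in np.linspace(90,176,23)[1:]],save=False)
E
```

```text
[0.53859733 0.0762987  0.15908894]
[[-0.002, 0.0, 0.0, 0.0, -0.0, -0.0], [-0.004, 0.0, 0.0, 0.0, -0.0, -0.0], [-0.013, 0.0, 0.0, 0.0, -0.0, -0.0], [-0.022, 0.0, 0.001, 0.0, -0.0, -0.0], [-0.031, 0.0, 0.002, 0.0, -0.0, -0.0], [-0.04, 0.0, 0.004, 0.0, -0.0, -0.0], [-0.049, 0.0, 0.007, 0.0, -0.0, -0.0], [-0.058, 0.0, 0.01, 0.0, -0.0, -0.0]]
[[-0.008, 0.0, 0.003, 0.0, -0.0, -0.0], [-0.016, 0.0, 0.008, 0.0, -0.0, -0.0], [-0.024, 0.0, 0.012, 0.0, -0.0, -0.0], [-0.032, 0.0, 0.018, 0.0, -0.0, -0.0], [-0.039, 0.0, 0.024, 0.0, -0.0, -0.0], [-0.046, 0.0, 0.03, 0.0, -0.0, -0.0], [-0.052, 0.0, 0.037, 0.0, -0.0, -0.0], [-0.058, 0.0, 0.044, 0.0, -0.0, -0.0]]
[[-0.005, 0.0, 0.007, 0.0, -0.0, -0.0], [-0.01, 0.0, 0.015, 0.0, -0.0, -0.0], [-0.014, 0.0, 0.023, 0.0, -0.0, -0.0], [-0.018, 0.0, 0.032, 0.0, -0.0, -0.0], [-0.021, 0.0, 0.041, 0.0, -0.0, -0.0], [-0.023, 0.0, 0.05, 0.0, -0.0, -0.0], [-0.025, 0.0, 0.059, 0.0, -0.0, -0.0], [-0.026, 0.0, 0.068, 0.0, -0.0, -0.0]]
```

View pics/c3.png

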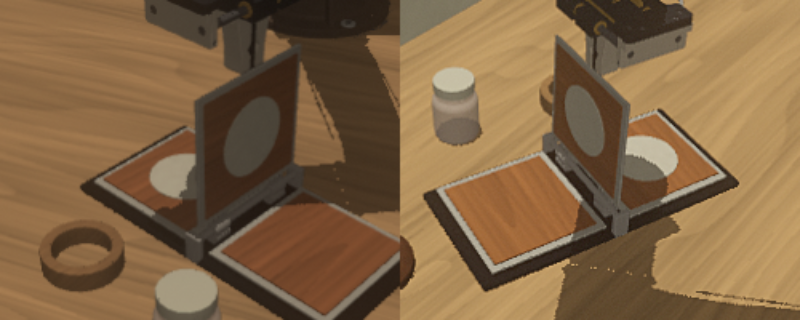

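The leaf stands almost upright (edge-on near (250,90) in the scene crop), with the fingers behind it and the lower leaf flat. Carrying it over.

>>> carry_out:
  rows:
    - [-0.002,0,0,0,0,0]
    - [-0.004,0,0,0,0,0]
    - [-0.013,0,0,0,0,0]
    - [-0.022,0,0.001,0,0,0]
    - [-0.031,0,0.002,0,0,0]
    - [-0.04,0,0.004,0,0,0]
    - [-0.049,0,0.007,0,0,0]
    - [-0.058,0,0.01,0,0,0]

```text
clock: 5.58
tool_pos: [0.5591, 0.1313, 0.1485]
orientation: [180.0, -0.0, -110.5]
force: [-0.5, -0.8, 1.5]
opening: 0.0004
gripper_force: 0.6
```

>>> carry_out:
  rows:
    - [-0.008,0,0.003,0,0,0]
    - [-0.016,0,0.008,0,0,0]
    - [-0.024,0,0.012,0,0,0]
    - [-0.032,0,0.018,0,0,0]
    - [-0.039,0,0.024,0,0,0]
    - [-0.046,0,0.03,0,0,0]
    - [-0.052,0,0.037,0,0,0]
    - [-0.058,0,0.044,0,0,0]

```text
clock: 6.58
tool_pos: [0.5806, 0.1867, 0.1054]
orientation: [-179.9, 0.2, -110.5]
force: [0.6, 0.1, 2.0]
opening: 0.0004
gripper_force: 0.5
```

>>> carry_out:
  rows:
    - [-0.005,0,0.007,0,0,0]
    - [-0.01,0,0.015,0,0,0]
    - [-0.014,0,0.023,0,0,0]
    - [-0.018,0,0.032,0,0,0]
    - [-0.021,0,0.041,0,0,0]
    - [-0.023,0,0.05,0,0,0]
    - [-0.025,0,0.059,0,0,0]
    - [-0.026,0,0.068,0,0,0]

```text
clock: 7.58
tool_pos: [0.5884, 0.2094, 0.0362]
orientation: [180.0, 0.0, -110.5]
force: [0.9, 0.5, 1.0]
opening: 0.0007
gripper_force: 0.4
```

>>> carry_out:
  rows:
    - [0,0,0.003,0,0,0]
    - [0,0,0.005,0,0,0]
    - [0,0,0.007,0,0,0]
    - [0,0,0.009,0,0,0]
    - [0,0,0.009,0,0,0]

```text
clock: 8.2
tool_pos: [0.5883, 0.2092, 0.0278]
orientation: [180.0, -0.0, -110.5]
force: [0.9, 0.6, 0.1]
opening: 0.0007
gripper_force: 0.1
```

>>> carry_out:
  rows:
    - [0,0,0.001,0,0,0]
    - [0,0,0.002,0,0,0]
    - [0,0,0.002,0,0,0]

```text
clock: 8.57
tool_pos: [0.5884, 0.2093, 0.0258]
orientation: [180.0, -0.0, -110.5]
force: [-0.3, 0.2, 0.7]
opening: 0.0006
gripper_force: 0.2
```

>>> carry_out:
  rows:
    - [0,0,0.001,0,0,0]
    - [0,0,0.002,0,0,0]
    - [0,0,0.003,0,0,0]
    - [0,0,0.003,0,0,0]

```text
clock: 9.07
tool_pos: [0.5882, 0.2092, 0.0227]
orientation: [180.0, -0.0, -110.5]
force: [-0.3, -0.1, 0.3]
opening: 0.0005
gripper_force: 0.2
```

```bash
python3 - <<'E'
from plant import telemetry, viewer
import cv2,numpy as np
print(telemetry.get_obs()['force'])
a=viewer.snapshot('scene')[150:350,200:450,::-1];b=viewer.snapshot('side')[180:380,200:450,::-1]
cv2.imwrite('pics/c4.png',cv2.resize(np.hstack([a,b]),(800,320)))
E
```

```text
[-0.25826078 -0.07410574  0.30483528]
```

View pics/c4.png

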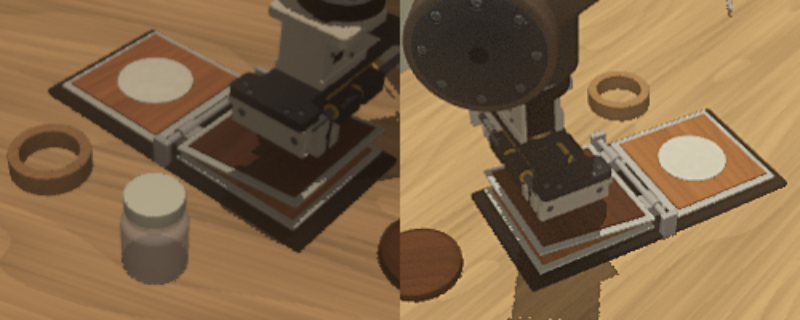

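```bash
python3 - <<'E'
from h import *
print(tri(ray('scene',(365.6,281)),ray('side',(253.7,287.5))),tri(ray('scene',(438.7,231)),ray('side',(287.5,335))))
E
```

```text
[0.68013506 0.19297066 0.0305497 ] [0.53774517 0.26135062 0.04527914]
```

```bash
python3 - <<'E'
import cv2,numpy as np
from plant import viewer
a=viewer.snapshot('scene')[180:310,270:450,::-1];b=viewer.snapshot('side')[250:380,230:410,::-1]
cv2.imwrite('pics/c5.png',cv2.resize(np.hstack([a,b]),(800,289),interpolation=cv2.INTER_CUBIC))
E
```

```text
(no output)
```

View pics/c5.png

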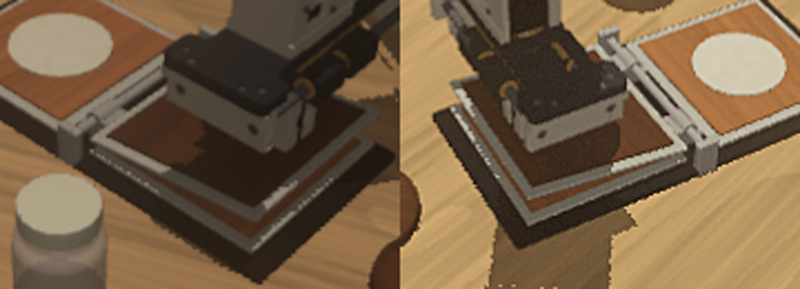

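The crop shows the leaf still slightly proud: its free-edge corners are at crop (262,218) and (378,112) in the scene half, and (452,85) and (527,193) in the side half. There's a gap above the fixed leaf, so I'll measure it.

```bash
python3 - <<'E'
from h import *
from plan import O,ex,ey
for s,t in [((387.9,278.1),(253.4,288.3)),((440.1,230.4),(287.2,336.9))]:
    p=tri(ray('scene',s),ray('side',t));d=p-O;print(p,d@ex,d@ey,p[2])
from plant import telemetry
o=telemetry.get_obs();print(o['clock'],o['tool_pos'],o['force'],o['gripper_force'],o['tau'])
E
```

```text
[0.6677698  0.21468285 0.04252382] 0.0726740560256397 0.15761526956411698 0.042523815797603864
[0.53545271 0.26375642 0.04486405] -0.06844961140734442 0.15724269561518892 0.044864047457891604
9.275 [0.58816243 0.20917893 0.02271214] [ 0.04528105 -0.23963524  0.55743217] 0.05694185991160339 [ 1.44630023e-03 -5.78114569e+01  2.24466544e+01  5.35575271e+00
 -7.64743472e-02  3.81735008e-04]
```

>>> carry_out:
  rows:
    - [0,0,0.001,0,0,0]
    - [0,0,0.002,0,0,0]
    - [0,0,0.003,0,0,0]
    - [0,0,0.004,0,0,0]
    - [0,0,0.004,0,0,0]

```text
clock: 9.9
tool_pos: [0.5883, 0.2092, 0.0187]
orientation: [180.0, -0.0, -110.5]
force: [0.4, 0.6, 0.5]
opening: 0.0003
gripper_force: 0.1
```

```bash
python3 - <<'E'
import cv2,numpy as np
from plant import viewer,telemetry
o=telemetry.get_obs();print(o['tool_pos'],o['force'],o['gripper_force'])
a=viewer.snapshot('scene')[180:310,270:450,::-1];b=viewer.snapshot('side')[250:380,230:410,::-1]
cv2.imwrite('pics/c6.png',cv2.resize(np.hstack([a,b]),(800,289),interpolation=cv2.INTER_CUBIC))
E
```

```text
[0.58830178 0.20922802 0.01874489] [0.4104515  0.6440773  0.47984779] 0.12066019391568261
```

View pics/c6.png

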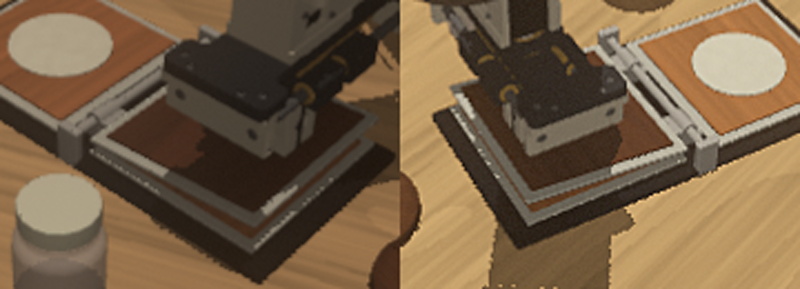

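The gap between the leaf's corner (262,222) and the fixed leaf's corner (250,248) has shrunk, so the leaf follows the press with no stop reached yet. I'll keep pressing and watch the force.

>>> carry_out:
  rows:
    - [0,0,0.001,0,0,0]
    - [0,0,0.002,0,0,0]
    - [0,0,0.003,0,0,0]
    - [0,0,0.004,0,0,0]
    - [0,0,0.005,0,0,0]
    - [0,0,0.005,0,0,0]

```text
clock: 10.75
tool_pos: [0.5883, 0.2092, 0.0137]
orientation: [180.0, -0.0, -110.5]
force: [0.6, 0.2, -0.2]
opening: 0.0004
gripper_force: 0.1
```

>>> carry_out:
  rows:
    - [0,0,0.001,0,0,0]
    - [0,0,0.002,0,0,0]
    - [0,0,0.003,0,0,0]
    - [0,0,0.004,0,0,0]
    - [0,0,0.004,0,0,0]

```text
clock: 11.38
tool_pos: [0.5882, 0.2092, 0.0097]
orientation: [180.0, -0.0, -110.5]
force: [-0.4, 0.7, 0.6]
opening: 0.0003
gripper_force: 0.1
```

```bash
python3 - <<'E'
import cv2,numpy as np
from plant import viewer
a=viewer.snapshot('scene')[180:310,270:450,::-1];b=viewer.snapshot('side')[250:380,230:410,::-1]
c=cv2.resize(np.hstack([a,b]),(800,289),interpolation=cv2.INTER_CUBIC);cv2.imwrite('pics/c7.png',c)
c5=cv2.imread('pics/c5.png');c6=cv2.imread('pics/c6.png')
for x,y0,y1 in [(235,180,260),(545,160,230)]:
  for im in (c5,c6,c): print(x,im[y0:y1:3,x].mean(1).astype(int).tolist())
E
```

```text
235 [29, 30, 30, 30, 30, 28, 33, 61, 65, 66, 66, 54, 46, 43, 45, 45, 47, 62, 65, 66, 70, 55, 31, 29, 29, 29, 30]
235 [28, 29, 28, 31, 29, 30, 30, 30, 47, 66, 65, 68, 67, 47, 44, 45, 47, 63, 65, 67, 71, 55, 31, 29, 29, 29, 31]
235 [30, 29, 28, 28, 30, 29, 30, 30, 31, 31, 30, 38, 61, 67, 68, 70, 65, 64, 65, 66, 70, 55, 31, 28, 30, 29, 31]
545 [47, 44, 45, 45, 40, 45, 45, 37, 79, 97, 93, 107, 63, 61, 65, 64, 85, 97, 94, 106, 46, 32, 29, 27]
545 [41, 43, 46, 41, 45, 46, 42, 45, 32, 83, 98, 91, 110, 55, 61, 63, 88, 99, 94, 106, 41, 34, 30, 35]
545 [59, 40, 46, 40, 41, 45, 45, 43, 46, 45, 43, 31, 91, 98, 94, 108, 77, 97, 94, 109, 39, 35, 30, 33]
```

>>> carry_out:
  rows:
    - [0,0,0.001,0,0,0]
    - [0,0,0.002,0,0,0]
    - [0,0,0.003,0,0,0]
    - [0,0,0.004,0,0,0]
    - [0,0,0.004,0,0,0]

```text
clock: 12.1
tool_pos: [0.5883, 0.2093, 0.0064]
orientation: [180.0, -0.0, -110.5]
force: [-2.9, -0.8, 6.5]
opening: 0.0007
gripper_force: 3.3
```

```bash
python3 - <<'E'
import cv2,numpy as np
from plant import viewer,telemetry
a=viewer.snapshot('scene')[180:310,270:450,::-1];b=viewer.snapshot('side')[250:380,230:410,::-1]
c=cv2.resize(np.hstack([a,b]),(800,289),interpolation=cv2.INTER_CUBIC);cv2.imwrite('pics/c8.png',c)
print(c[180:260:3,235].mean(1).astype(int).tolist(),c[160:230:3,545].mean(1).astype(int).tolist())
E
```

```text
[29, 30, 29, 28, 29, 30, 30, 30, 31, 31, 32, 32, 31, 58, 68, 67, 70, 65, 64, 67, 70, 55, 31, 30, 30, 31, 31] [121, 66, 39, 42, 42, 44, 45, 44, 45, 44, 48, 46, 37, 80, 105, 92, 109, 95, 94, 106, 42, 24, 36, 34]
```

The force has jumped to 6.5 N and the leaf edge is where it should be when flat, so it's on its stop. Lifting clear.

>>> carry_out:
  rows:
    - [0,0,-0.005,0,0,0]
    - [0,0,-0.02,0,0,0]
    - [0,0,-0.045,0,0,0]
    - [0,0,-0.075,0,0,0]
    - [0,0,-0.105,0,0,0]
    - [0,0,-0.135,0,0,0]
    - [0,0,-0.16,0,0,0]
    - [0,0,-0.16,0,0,0]

```text
clock: 13.2
tool_pos: [0.5897, 0.21, 0.1694]
orientation: [-179.8, 0.2, -110.5]
force: [0.8, 0.3, 0.1]
opening: 0.0007
gripper_force: 0.0
```

```bash
python3 - <<'E'
import cv2,numpy as np
from plant import viewer
a=viewer.snapshot('scene')[150:350,200:450,::-1];b=viewer.snapshot('side')[180:380,200:450,::-1]
cv2.imwrite('pics/c9.png',cv2.resize(np.hstack([a,b]),(800,320)))
E
```

```text
(no output)
```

View pics/c9.png

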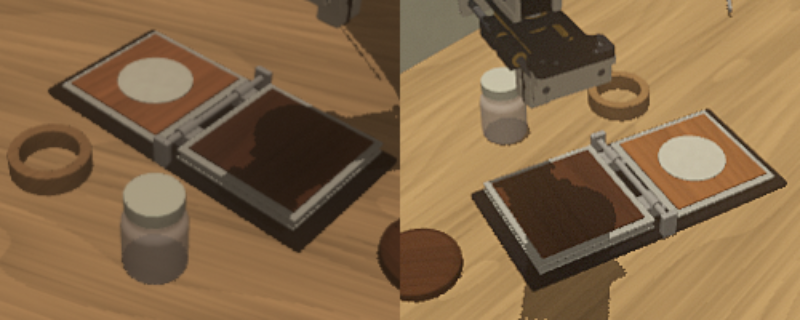

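The leaf lies flat on the +y side, with its free edge at about (300,225) in the scene crop. The lower leaf is flat, and the jar, tape and blank are where they were. The gripper is well clear.

```bash
python3 -c "
from plant import workorder
print(workorder.close_job())"
```

```text
the job is handed in; nothing more can be done
None
```

I pushed the leaf over the spine and pressed it flat on the +y side; the last pictures show the lower leaf flat, the jar, tape and sign blank where they were, and the arm clear. I handed the job in at about 13 s, and no verdict came back.

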